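# Bring the marked insert jar to the catch tray and steady the carousel

### The job

I need to pick inserts from the jar with the orange band: grip the parts carousel's black handle by its two flat sides, turn the carousel steadily (no spinning) until that jar stands squarely behind the black catch tray, and keep it there. Do not touch the open jars, and leave the things standing around the carousel alone. Finish while still gripping the handle and holding the carousel still; do not let go.

Things in the scene. Friction and masses are not known exactly. Their poses are not given: they have to be found in the camera images.
- carousel (a joint): angle through which the white turntable has been turned on its fixed stand since the start, rad, growing counter-clockwise seen from above; always 0 at the start, wherever the marked jar then is (51 to 180 degrees either side of the front). It turns endlessly both ways. Light bearing: about 0.03 N m of friction; it stays where it is left but coasts on a little if let go while moving.
- stand: fixed stand of the carousel: 250 mm square aluminium plate, 8 mm thick, lying on the bench, with a tongue that carries the catch tray. Origin on the turntable's axis, at bench level; its -x axis points to the front, to the tray's middle. The white turntable above it is 244 mm across, top at 32 mm over the bench, with a low 16 mm rim and six round pockets on a circle of 82 mm radius.
- front_place (a point): where the marked jar's centre belongs: on the pocket circle, 82 mm from the turntable's axis straight towards the catch tray, 67 mm above the bench. Fixed to the stand. The catch tray (black, 80 x 130 x 16 mm, open) has its middle another 98 mm out.
- handle_grip (a point): centre of the handle: a flat black bar, 70 mm long, 16 mm thick and 30 mm tall (grip across the 16 mm, on its two rubber cheeks), level, on a 12 mm thick post at the middle of the turntable, turning with it. The point is 150 mm above the bench, the bar's top 165 mm, its underside 135 mm. Its x axis runs along the bar; the bar points to the marked jar (-x end) at every angle. Jar tops are 102 mm above the bench.
- cheek_left: black rubber cheek that forms the handle's +y side (70 x 30 mm face, 8 mm from the middle plane): one of the two flat sides to grip. Origin under the middle of the handle, 135 mm above the bench, axes as handle_grip.
- cheek_right: the same on the handle's -y side. Same origin and axes.
- jar_marked_mid (a point): centre (35 mm up) of the marked jar: clear open jar, 56 mm diameter, 70 mm tall, with a bright orange rim and an orange band round it, filled with brass inserts; loose in its pocket (about 1.5 mm play), 82 mm from the turntable's axis.
- jar_b_mid (a point): centre (35 mm up) of another jar of the same size with a thin white rim (contents: dark screws), loose in one of the other pockets.
- jar_c_mid (a point): centre (35 mm up) of another jar of the same size with a thin white rim (contents: steel nuts), loose in one of the other pockets.
- jar_d_mid (a point): centre (35 mm up) of another jar of the same size with a thin white rim (contents: black spacers), loose in one of the other pockets.
- jar_e_mid (a point): centre (35 mm up) of another jar of the same size with a thin white rim (contents: copper rivets), loose in one of the other pockets.
- jar_f_mid (a point): centre (35 mm up) of another jar of the same size with a thin white rim (contents: aluminium pins), loose in one of the other pockets.
- spray_can_mid (a point): middle of a red and white spray can, 66 mm diameter, 198 mm tall, standing on the bench beside the carousel; leave alone.
- tape_dispenser_mid (a point): middle of a dark blue tape dispenser with a yellow roll, 135 x 52 x 89 mm, on the bench beside the carousel; leave alone.
- black_plate_mid (a point): middle of a black square plate with a round bore, 90 x 90 x 12 mm, lying on the bench beyond the carousel; leave alone.
There are look-alikes about, which are no part of the job. What is shaped like the part that bears jar_c_mid but purple or turquoise is not meant.

How it is judged (in metres and radians):
On the way, in this order (a step that is already met when the one before it is completed fails the run):
1. the handle is gripped before the marked jar is at the front (contact force between the fingers and cheek_left above 2 N and contact force between the fingers and cheek_right above 2 N and horizontal distance between jar_marked_mid and front_place above 0.03 m), for 0.1 s.
2. the marked jar is at the front with the handle gripped (contact force between the fingers and cheek_left above 2 N and contact force between the fingers and cheek_right above 2 N and horizontal distance between jar_marked_mid and front_place below 0.012 m), for 0.2 s.
At the end, for the whole second after the job is handed in: Orange-banded jar within 12 mm (8 degrees) of its place behind the tray's middle; turntable still (under 0.06 rad/s); fingers reach 8 mm or more down the handle's sides and press it with over 4 N; all jars upright in their pockets; other things moved under 30 mm (horizontal distance between jar_marked_mid and front_place below 0.012 m and velocity of joint carousel between -0.06 and 0.06 rad/s and contact force between the fingers and cheek_left above 4 N and contact force between the fingers and cheek_right above 4 N and z of the grasp point in the frame of handle_grip below 0.027 m and angle between each of jar_marked_mid, jar_b_mid, jar_c_mid, jar_d_mid, jar_e_mid, jar_f_mid's own z axis and vertical below 0.12 rad and horizontal distance between each of jar_marked_mid, jar_b_mid, jar_c_mid, jar_d_mid, jar_e_mid, jar_f_mid and handle_grip below 0.092 m and z of each of jar_marked_mid, jar_b_mid, jar_c_mid, jar_d_mid, jar_e_mid, jar_f_mid in the frame of handle_grip below -0.075 m and distance of each of spray_can_mid, tape_dispenser_mid, black_plate_mid from where it was at the start of the episode below 0.03 m); the arm keeps its last pose, push and grip.
It fails at once if an open jar is tipped or lifted out of its pocket ((angle between jar_marked_mid's own z axis and vertical above 0.25 rad or z of jar_marked_mid in the frame of handle_grip above -0.06 m) or (angle between jar_b_mid's own z axis and vertical above 0.25 rad or z of jar_b_mid in the frame of handle_grip above -0.06 m) or (angle between jar_c_mid's own z axis and vertical above 0.25 rad or z of jar_c_mid in the frame of handle_grip above -0.06 m) or (angle between jar_d_mid's own z axis and vertical above 0.25 rad or z of jar_d_mid in the frame of handle_grip above -0.06 m) or (angle between jar_e_mid's own z axis and vertical above 0.25 rad or z of jar_e_mid in the frame of handle_grip above -0.06 m) or (angle between jar_f_mid's own z axis and vertical above 0.25 rad or z of jar_f_mid in the frame of handle_grip above -0.06 m)).
It fails at once if the robot touches a jar (over 1 N) (contact force between any of the fingers, the arm and jar_marked above 1 N or contact force between any of the fingers, the arm and jar_b above 1 N or contact force between any of the fingers, the arm and jar_c above 1 N or contact force between any of the fingers, the arm and jar_d above 1 N or contact force between any of the fingers, the arm and jar_e above 1 N or contact force between any of the fingers, the arm and jar_f above 1 N).
It fails at once if the carousel is spun (faster than 4 rad/s) (velocity of joint carousel above 4 rad/s or velocity of joint carousel below -4 rad/s).
It fails at once if the spray can, the tape dispenser or the black plate is shoved (over 30 mm) or tipped (distance of any of spray_can_mid, tape_dispenser_mid, black_plate_mid from where it was at the start of the episode above 0.03 m or angle between any of spray_can_mid, tape_dispenser_mid, black_plate_mid's own z axis and vertical above 0.35 rad).
It also fails if it takes over 54 s, if anything falls off the work surface, if the arm or the gripper's body presses on something with over 40 N, if the wrist force passes 120 N, or if a joint passes its speed limit or range.

### The arm

A 6-joint arm with a two-finger parallel gripper is mounted at the origin on the work surface. World frame = base frame: x ahead of the robot, y to its left, z up, the work surface at z = 0. Lengths are in mm, angles in rad, forces in N, time in s.
With the tool pointing down it reaches from about 350 to 975 mm from the base axis. Payload 17.4 kg.
Tool frame: the origin (TCP) lies at the very end of the fingers, on their centre line; the grasp point (between the pads) lies 19 mm behind it (r.hold_point_z is the distance from the TCP to the grasp point, in mm); z points along the fingers, y is the direction in which the jaws open and shut (so a half turn about z gives the same grasp; the last joint's range is limited). The gripper opens to 85 mm and grips with 20 to 120 N. Pads are 22 mm wide; open, the fingers measure 114 mm over their backs; the gripper's body (76 mm by 85 mm) begins 54 mm behind the grasp point. The pads swing forward as they close: fully open they stand 13 mm farther back than shut.
Start: joints at [-0.038, 0.116, 1.442, -0, 1.584, -0.038], TCP at [675.006, -0.009, 231.303] pointing down, gripper open.
Joint ranges: [-2.83, 2.83], [-0.83, 2.19], [0.07, 2.5], [-1.14, 4.28], [0.01, 3], [-2.97, 2.97]. Speed limits (rad/s): [1.89, 1.89, 2.22, 3.14, 3.14, 3.14].

### API

Orientations are given as a 3x3 rotation matrix whose columns are the frame's x, y, z axes.
In Python, from cell import status, cams, close_job, finder, r gives the robot as it stands. The module is installed in compiled form; this text tells all that it offers.
- The arm moves only by the shell command python3 -m crank 'ROWS' [FORCE]. ROWS is JSON, a list of rows, each an object with "slide": the shift along the tool's x, y, z in cm, a list of three; "rotation": the turn, a rotation vector about the tool's x, y, z in rad, a list of three; "hand": the closure, from 0 (fully open) to 1 (shut). In form: [{"slide": [x, y, z], "rotation": [wx, wy, wz], "hand": hand}, ...]. A call has exactly 10 rows; each row is the pose to reach, as a shift and turn from the pose commanded when the call began, along the tool's axes at that moment; what a row does not reach only later rows make up. A row lasts 1/10 s, in which the tool goes at most 50 mm and 8.59 degrees, less where a joint would pass 70% of its speed; a pose out of reach is approached as far as the arm can. A call with a gripper value outside its range is refused whole. The fingers move at their own pace and stop on an object; FORCE is the grip in N (left out, the last holds). Time passes only in rows, so rows that repeat a pose let the fingers close, or fill a call up. It gives the time, the measured TCP pose, the force and the opening at its end, in the units of the state.
- status.read_state(): the state, without advancing time (a new reading comes with each control period).
- cams.read_camera(name): name is "scene" or "side" or "wrist"; returns the picture (384x512x3 uint8, red, green, blue); there is no depth.
- cams.camera_info(name): a dict with "K" (3x3 intrinsics, pixels), "R" (3x3) and "t" (3): a world point X has camera coordinates R X + t; the wrist camera has in their place "mount" (4x4, takes a point from camera to tool coordinates, whose origin is the TCP and whose axes are the flange's). Camera axes: x right, y down, z forward; pixel columns grow to the right and rows downward; lengths in mm; the calibration is good to about 2 mm. A picture is of the moment at which its call begins: read the wrist's pose just before it. camera_info takes no time and is no camera call.
- close_job(): hands the job in, once; it reports no verdict.
Trained networks look in the newest picture that a camera, given by its name, has taken for a name from the list of things; names that differ only in an ending like _2 or _b are one class to them, and where a whole thing is asked for, a point or a joint stands for the part that bears it (a point fixed in the world has none). Each returns a list of dicts, best first, with "score" (0 to 1); they miss things now and then, are a little off and sometimes report something else, mostly with a low value. They report only what shows in the picture. A call takes as long as a camera call. They do not tell look-alikes from the thing itself.
- finder.spot_in(camera, query): "at" ([column, row] in pixels, amid what is visible of it).
The state is a dict: "t": time; "joint_positions": joint angles; "dq": joint speeds; "joint_efforts": joint torques, N m; "tcp_pos": TCP position; "eef_rot": TCP orientation; "force": force on the tool from outside, world axes, zero at the start; "wrist_torque": the same for the moment, N m; "grip_width": finger opening in mm.
Only numpy, scipy, OpenCV 4.12 (cv2) and the standard library are available. Lean on these libraries where they do the work, as an engineer would, in place of code of your own. Each camera call takes 0.05 s, during which the arm holds its last target.

## Working session

There is one attempt and no reset: what is moved stays moved. The work goes in short steps, Python scripts to look and compute and a shell command to move; the robot and the scene stay as the last step left them, time stands still between calls to the robot, and variables do not carry over. Pictures are saved under pics/ and viewed, and the job is handed in when it is done.

```bash
mkdir -p pics; python3 - <<'E'
from cell import status,cams
import cv2,json
s=status.read_state();print(s)
for n in ["scene","side","wrist"]:
    im=cams.read_camera(n);cv2.imwrite(f"pics/{n}0.png",im[:,:,::-1]);print(n,cams.camera_info(n))
E
```

```text
{'t': 0.0, 'joint_positions': array([-3.77939691e-02,  1.16496813e-01,  1.44231682e+00, -2.17332106e-05,
        1.58401618e+00, -3.77895345e-02]), 'dq': array([-0.00054549,  0.00032002, -0.00253091, -0.00081318,  0.00127443,
       -0.00177327]), 'joint_efforts': array([-3.01628024e-03, -7.32023120e+01, -6.32483125e+01, -3.67824050e-04,
        6.55109907e-03, -4.52531231e-05]), 'tcp_pos': array([ 6.74786717e+02, -3.09527054e-03,  2.30522869e+02]), 'eef_rot': array([[ 4.72393930e-06,  9.99999235e-01, -1.23709446e-03],
       [ 1.00000000e+00, -4.69297824e-06,  2.50301427e-05],
       [ 2.50243179e-05, -1.23709458e-03, -9.99999234e-01]]), 'force': array([-0.6068597 ,  0.27589292,  0.21891884]), 'wrist_torque': array([0.02221232, 0.04358456, 0.00622013]), 'grip_width': 85.58110142189878}
scene {'K': array([[490.1651548 ,   0.        , 254.23426317],
       [  0.        , 490.1651548 , 198.39204332],
       [  0.        ,   0.        ,   1.        ]]), 'R': array([[ 0.64542976,  0.76381204,  0.00340503],
       [ 0.50892131, -0.42671145, -0.74760714],
       [-0.56957837,  0.48426079, 
[... 268 characters left out ...]
0.06683136, -0.00795494],
       [-0.04659124,  0.77114414, -0.63495352],
       [ 0.04856921, -0.63314318, -0.77250938]]), 't': array([ 580.46047788,   79.0884154 , 1356.35298751])}
wrist {'K': array([[344.21757671,   0.        , 257.4830889 ],
       [  0.        , 344.21757671, 190.98536977],
       [  0.        ,   0.        ,   1.        ]]), 'mount': array([[ 4.18906166e-04, -9.57892131e-01, -2.87128001e-01,
         7.14461419e+01],
       [ 9.99999856e-01,  3.04933631e-04,  4.41658703e-04,
         1.73322732e-01],
       [-3.35506412e-04, -2.87128145e-01,  9.57892121e-01,
        -1.43365722e+02],
       [ 0.00000000e+00,  0.00000000e+00,  0.00000000e+00,
         1.00000000e+00]])}
```

View pics/scene0.png

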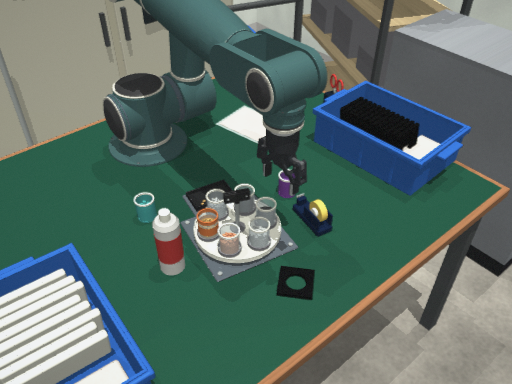

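View pics/side0.png

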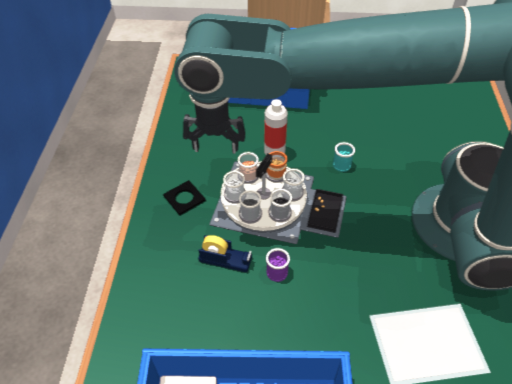

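View pics/wrist0.png

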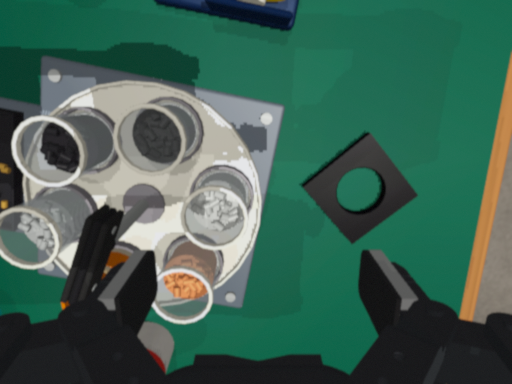

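The scene view shows the orange-banded jar at about (207,222), the handle at about (237,197), the spray can at (170,245) and the tray at (210,195). The side view has the handle at about (264,165), the jar at (277,165) and the tray at (326,210). I'll enlarge both.

```bash
python3 - <<'E'
import cv2
a=cv2.imread("pics/scene0.png")[150:290,150:310];b=cv2.imread("pics/side0.png")[100:260,190:360]
cv2.imwrite("pics/sc_z.png",cv2.resize(a,None,fx=4.5,fy=4,interpolation=2)[:, :720]);cv2.imwrite("pics/si_z.png",cv2.resize(b,None,fx=3.5,fy=3.5,interpolation=2))
E
```

```text
(no output)
```

View pics/sc_z.png

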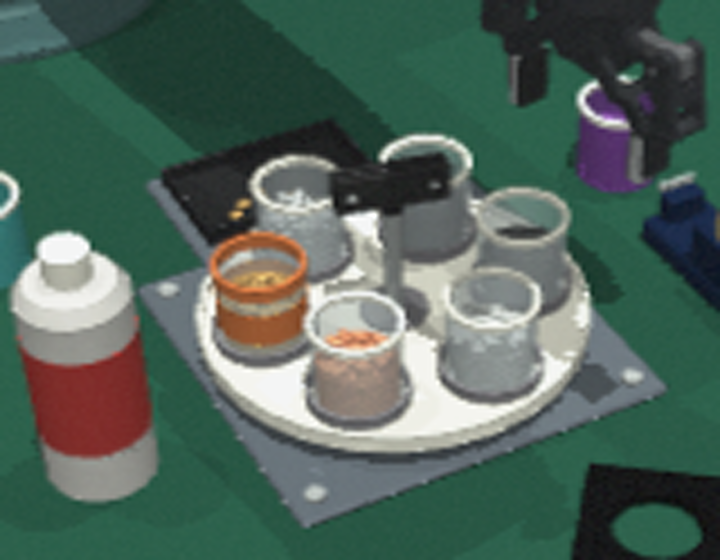

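View pics/si_z.png

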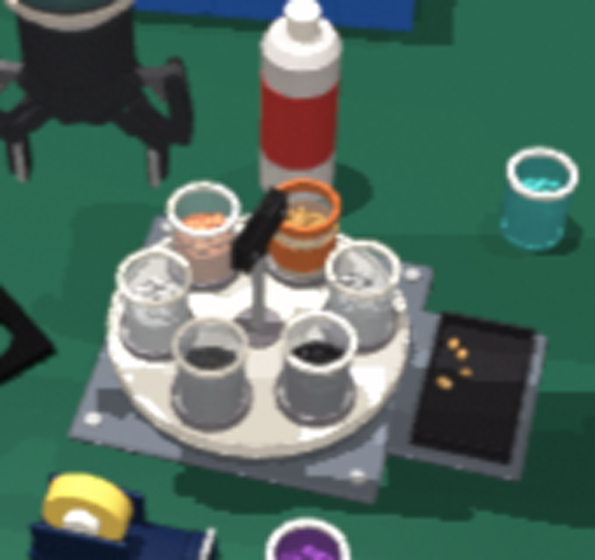

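```bash
cat > h.py <<'E'
import numpy as np
from cell import cams
C={n:cams.camera_info(n) for n in("scene","side")}
def S(p):return np.array([p[0]/4.5+150,p[1]/4+150])
def D(p):return np.array([p[0]/3.5+190,p[1]/3.5+100])
def ray(c,p,R=None,t=None):
    K,R,t=c["K"],c["R"],c["t"]
    d=R.T@np.linalg.solve(K,[p[0],p[1],1]);return -R.T@t,d/np.linalg.norm(d)
def atz(c,p,z):
    o,d=ray(c,p);return (o+d*(z-o[2])/d[2]).round(1)
def tri(r):
    A=sum(np.eye(3)-np.outer(d,d) for o,d in r);b=sum((np.eye(3)-np.outer(d,d))@o for o,d in r)
    X=np.linalg.solve(A,b);return X.round(1),[round(float(np.linalg.norm((np.eye(3)-np.outer(d,d))@(X-o))),1) for o,d in r]
def wc(K,mount,pos,rot):
    M=np.eye(4);M[:3,:3]=rot;M[:3,3]=pos;W=M@mount;R=W[:3,:3].T
    return dict(K=K,R=R,t=-R@W[:3,3])
E
python3 - <<'E'
from h import *
from cell import status
st=status.read_state();i=cams.camera_info("wrist");W=wc(i["K"],i["mount"],st["tcp_pos"],st["eef_rot"])
sc,sd=C["scene"],C["side"]
for n,a,b in[("orange",(258.5,266),(306,206)),("copper",(356,328),(204,214)),("handle",(393,183),(262,231)),("scrA",(168,289),(412,272)),("scrC",(633,376),(93,419)),("post",(412,308),(261,324)),("jarTray",(302,188),(363,271))]:
    print(n,tri([ray(sc,S(a)),ray(sd,D(b))]))
print("plate screws z8",[atz(sd,D(p),8) for p in((93,419),(357,474),(412,272))],[atz(sc,S(p),8) for p in((168,289),(316,493),(633,376))])
print("wrist screws",[atz(W,p,8) for p in((54,75),(267,118),(230,297))])
print("wrist post",atz(W,(144,203),32))
print("handle side ends z165",atz(sd,D((240,262)),150),atz(sd,D((284,198)),150))
print("handle scene ends",atz(sc,S((334,190)),150),atz(sc,S((453,176)),150))
print("tray side",[atz(sd,D(p),24) for p in((442,313),(537,334),(513,462),(412,443))])
for n in("scene","side"):
  for z in (102,): print(n,atz(C[n],(S((258.5,266)) if n=="scene" else D((306,206))),z))
E
```

```text
orange (array([ 520.7, -115.2,   95.3]), [1.9, 1.9])
copper (array([ 602.6, -104.8,   92.5]), [1.1, 1.1])
handle (array([553.3, -37.6, 147.5]), [2.1, 2.1])
scrA (array([ 427.5, -124.9,    9.5]), [1.4, 1.4])
scrC (array([682.1,  45.5,   8.8]), [1.4, 1.4])
post (array([557.2, -34.3,  35.2]), [7.3, 7.3])
jarTray (array([473.7, -47.7,  95.1]), [2.1, 2.1])
plate screws z8 [array([681.,  44.,   8.]), array([469.9,  84.1,   8. ]), array([ 426.3, -127.4,    8. ])] [array([ 427.8, -123.8,    8. ]), array([ 640.5, -165.9,    8. ]), array([683. ,  46.6,   8. ])]
wrist screws [array([469.6,  83.8,   8. ]), array([684.9,  41.3,   8. ]), array([ 641.4, -173.6,    8. ])]
wrist post [556.  -44.3  32. ]
handle side ends z165 [566.4  -4.6 150. ] [536.4 -72.5 150. ]
handle scene ends [541.2 -69.7 150. ] [575.1  -7.5 150. ]
tray side [array([403.1, -69.8,  24. ]), array([326.1, -52. ,  24. ]), array([351. ,  76.6,  24. ]), array([428.4,  63.4,  24. ])]
scene [ 528.9 -118.6  102. ]
side [ 519.3 -110.5  102. ]
```

Triangulation gives an axis at about (555,-40), the front direction at about 169° and the jar at about 245° and 82 mm out, which matches the given radius. The handle height of 147 mm fits 150. I'll move above it, turn partway, and refine with the wrist camera.

```bash
python3 -m crank '[{"slide":[-0.3,-0.8,-0.3],"rotation":[0,0,0.03],"hand":0},{"slide":[-0.8,-2.4,-0.6],"rotation":[0,0,0.08],"hand":0},{"slide":[-1.3,-4.0,-1.0],"rotation":[0,0,0.14],"hand":0},{"slide":[-1.9,-5.6,-1.5],"rotation":[0,0,0.2],"hand":0},{"slide":[-2.4,-7.2,-2.0],"rotation":[0,0,0.26],"hand":0},{"slide":[-3.0,-8.8,-2.5],"rotation":[0,0,0.32],"hand":0},{"slide":[-3.5,-10.4,-3.0],"rotation":[0,0,0.38],"hand":0},{"slide":[-3.8,-11.4,-3.0],"rotation":[0,0,0.42],"hand":0},{"slide":[-4.0,-12.0,-3.0],"rotation":[0,0,0.44],"hand":0},{"slide":[-4.0,-12.0,-3.0],"rotation":[0,0,0.44],"hand":0}]'
python3 - <<'E'
from cell import status,cams
import cv2,numpy as np
s=status.read_state();print(s["t"],s["tcp_pos"],s["eef_rot"])
im=cams.read_camera("wrist");cv2.imwrite("pics/wrist1.png",im[:,:,::-1]);np.savez("w1.npz",p=s["tcp_pos"],R=s["eef_rot"])
E
```

```text
t: 1.15
tcp_pos: [554.4, -40.3, 261.6]
eef_rot: [[0.427, 0.904, 0.0], [0.904, -0.427, -0.0], [0.0, 0.0, -1.0]]
force: [0.2, 0.5, -1.2]
grip_width: 85.3
1.15 [554.38187483 -40.2586923  261.5837335 ] [[ 4.26883632e-01  9.04306448e-01  4.60537225e-04]
 [ 9.04306560e-01 -4.26883632e-01 -1.03174169e-04]
 [ 1.03294737e-04  4.60510197e-04 -9.99999889e-01]]
```

View pics/wrist1.png

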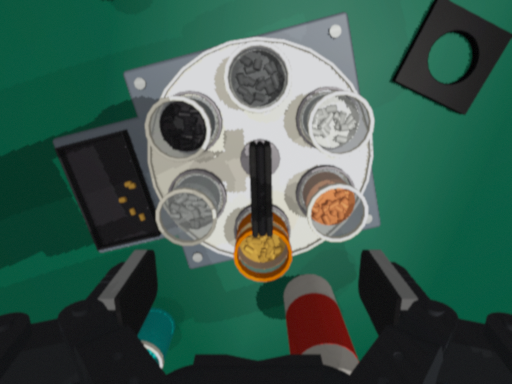

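This view shows the bar from about (261,141) to (262,236), the orange jar rim at (263,252), the screws at (140,83), (335,31), (367,218) and (197,257), and the tray at about (108,190). I'll zoom in to measure.

```bash
python3 - <<'E'
import cv2
a=cv2.imread("pics/wrist1.png")[130:290,210:320]
cv2.imwrite("pics/w1z.png",cv2.resize(a,None,fx=3.7,fy=3.7,interpolation=2))
a=cv2.imread("pics/wrist1.png")[110:270,40:200]
cv2.imwrite("pics/w1t.png",cv2.resize(a,None,fx=3.7,fy=3.7,interpolation=2))
E
```

```text
(no output)
```

View pics/w1z.png

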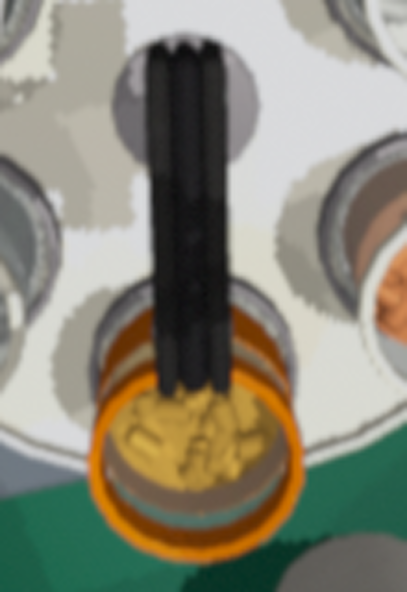

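View pics/w1t.png

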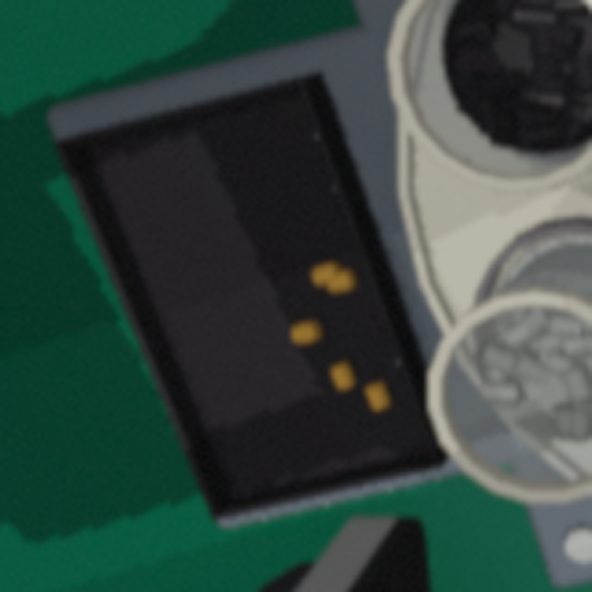

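```bash
python3 - <<'E'
from h import *
w=np.load("w1.npz");i=cams.camera_info("wrist");W=wc(i["K"],i["mount"],w["p"],w["R"])
Z=lambda p:(210+p[0]/3.7,130+p[1]/3.7)
T=lambda p:(40+p[0]/3.7,110+p[1]/3.7)
ang=lambda v:round(float(np.degrees(np.arctan2(v[1],v[0])))%360,1)
a=atz(W,Z((186,46)),165);b=atz(W,Z((194,393)),165);print("bar",a,b,(a+b)/2,np.linalg.norm(a-b),ang(b-a))
s=[atz(W,p,8) for p in((140,83),(335,31),(367,218),(197,257))];print("screws",s,np.mean(s,0));
print("front ang",ang(s[0]-s[1]),ang(s[3]-s[2]),ang(s[0]-s[3])+90,ang(s[1]-s[2])+90)
c=np.mean(s,0)
t=[atz(W,T(p),24) for p in((65,146),(320,76),(445,460),(222,518))];m=np.mean(t,0);print("tray",t,m,ang(m-c),np.linalg.norm((m-c)[:2]))
o=atz(W,Z((195,458)),102);print("orange",o,ang(o-c),np.linalg.norm((o-c)[:2]))
w0=wc(i["K"],i["mount"],[674.787,0,230.5],np.array([[0,1,-.00124],[1,0,0],[0,-.00124,-1]]))
# handle triangulation wrist/side/scene
print("handle tri",tri([ray(W,(Z((186,46))+np.array(Z((194,393))))/2),ray(C["scene"],S((393,174))),ray(C["side"],D((264,226)))]))
print("orange tri",tri([ray(W,Z((195,458))),ray(C["scene"],S((258.5,266))),ray(C["side"],D((306,206)))]))
E
```

```text
bar [572.1  -9.7 165. ] [543.3 -74.8 165. ] [557.7  -42.25 165.  ] 71.18602390919163 246.1
screws [array([471.3,  83.9,   8. ]), array([684.7,  41.2,   8. ]), array([ 642.6, -172.5,    8. ]), array([ 427.9, -130.1,    8. ])] [556.625 -44.375   8.   ]
front ang 168.7 168.8 168.5 168.9
tray [array([356.5,  59.6,  24. ]), array([436.9,  44.8,  24. ]), array([408.7, -78.4,  24. ]), array([332. , -65.1,  24. ])] [383.525  -9.775  24.   ] 168.7 176.5241343272925
orange [ 524.6 -117.7  102. ] 246.4 80.01347542758032
handle tri (array([554.5, -39.8, 155.1]), [4.7, 3.0, 4.5])
orange tri (array([ 522.2, -117.2,   96.4]), [3.2, 2.4, 3.2])
```

The results agree: axis at about (556.5,-42), bar at 246.1°, jar at 246.4° and front at 168.7°. That means a 77.4° clockwise turn. I'll align, descend to TCP z of about 138, then close.

```bash
python3 -m crank '[{"slide":[0,0.1,0.5],"rotation":[0,0,-0.012],"hand":0},{"slide":[-0.05,0.2,2.0],"rotation":[0,0,-0.024],"hand":0},{"slide":[-0.05,0.25,4.0],"rotation":[0,0,-0.024],"hand":0},{"slide":[-0.05,0.25,6.0],"rotation":[0,0,-0.024],"hand":0},{"slide":[-0.05,0.25,8.0],"rotation":[0,0,-0.024],"hand":0},{"slide":[-0.05,0.25,9.5],"rotation":[0,0,-0.024],"hand":0},{"slide":[-0.05,0.25,11.0],"rotation":[0,0,-0.024],"hand":0},{"slide":[-0.05,0.25,12.0],"rotation":[0,0,-0.024],"hand":0},{"slide":[-0.05,0.25,12.4],"rotation":[0,0,-0.024],"hand":0},{"slide":[-0.05,0.25,12.4],"rotation":[0,0,-0.024],"hand":0}]' 40
python3 - <<'E'
from cell import status,cams
import cv2,numpy as np
for n in("wrist","side","scene"):
    im=cams.read_camera(n)[:,:,::-1]
    if n!="wrist": im=cv2.resize(im[100:300,130:370],None,fx=3,fy=2.9)
    cv2.imwrite(f"pics/{n}2.png",im)
E
```

```text
t: 2.2
tcp_pos: [557.0, -41.5, 137.0]
eef_rot: [[0.404, 0.915, -0.0], [0.915, -0.404, 0.0], [-0.0, -0.0, -1.0]]
force: [0.2, 0.4, -0.1]
grip_width: 85.5
```

View pics/wrist2.png

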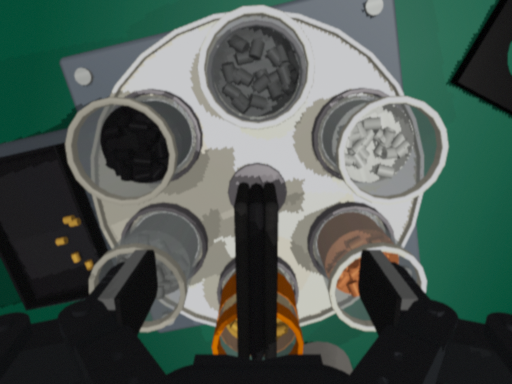

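View pics/side2.png

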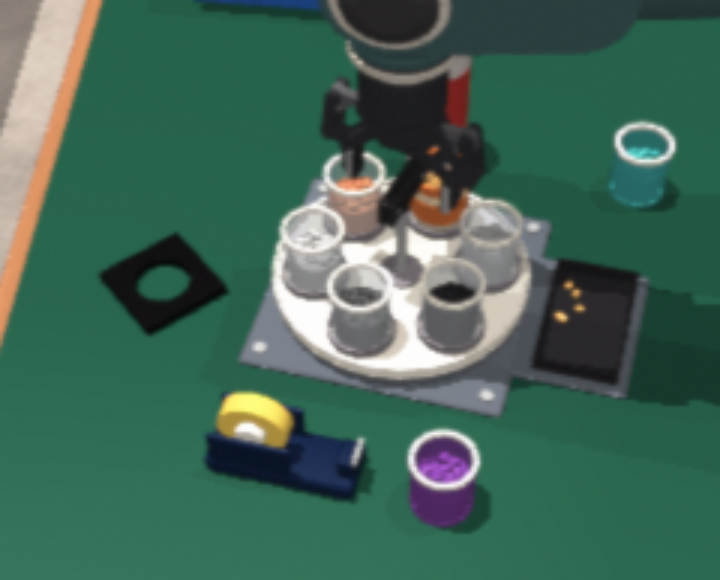

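View pics/scene2.png

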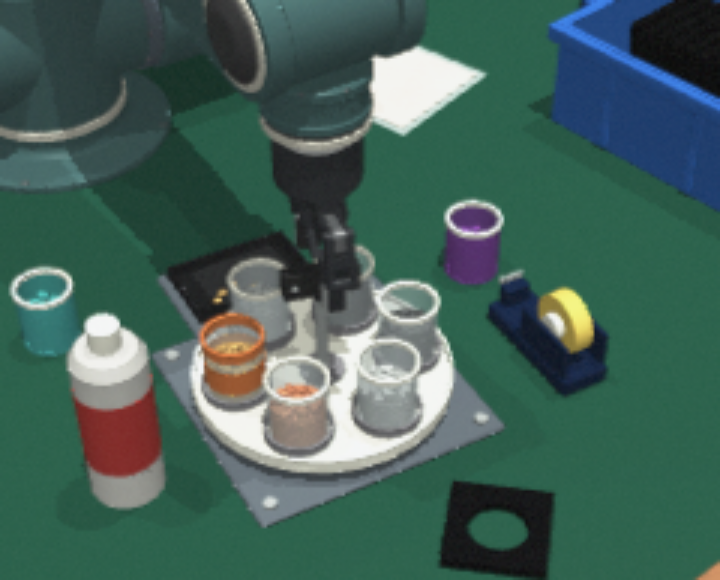

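The handle stands midway between the open fingers, at column 257 of the wrist view and parallel to the pads. Nothing is touched, so I'll close.

```bash
python3 -m crank '[{"slide":[0,0,0],"rotation":[0,0,0],"hand":0.3},{"slide":[0,0,0],"rotation":[0,0,0],"hand":0.5},{"slide":[0,0,0],"rotation":[0,0,0],"hand":0.7},{"slide":[0,0,0],"rotation":[0,0,0],"hand":0.8},{"slide":[0,0,0],"rotation":[0,0,0],"hand":0.9},{"slide":[0,0,0],"rotation":[0,0,0],"hand":1},{"slide":[0,0,0],"rotation":[0,0,0],"hand":1},{"slide":[0,0,0],"rotation":[0,0,0],"hand":1},{"slide":[0,0,0],"rotation":[0,0,0],"hand":1},{"slide":[0,0,0],"rotation":[0,0,0],"hand":1}]' 40
python3 - <<'E'
from cell import status,cams
import cv2
s=status.read_state();print(s["force"],s["wrist_torque"],s["joint_positions"],s["tcp_pos"],s["grip_width"])
cv2.imwrite("pics/wrist3.png",cams.read_camera("wrist")[:,:,::-1])
E
```

```text
t: 3.35
tcp_pos: [556.6, -41.4, 137.5]
eef_rot: [[0.404, 0.915, -0.001], [0.915, -0.404, 0.0], [-0.0, -0.001, -1.0]]
force: [-6.8, 1.8, 3.6]
grip_width: 15.4
[-6.75551607  1.75655671  3.57681014] [0.28634237 0.94964534 0.01854701] [-1.19992983e-01 -9.75193375e-02  1.80961375e+00  2.46309919e-04
  1.43055901e+00  2.95912380e-01] [556.64033684 -41.35950672 137.47140865] 15.436820524459039
```

View pics/wrist3.png

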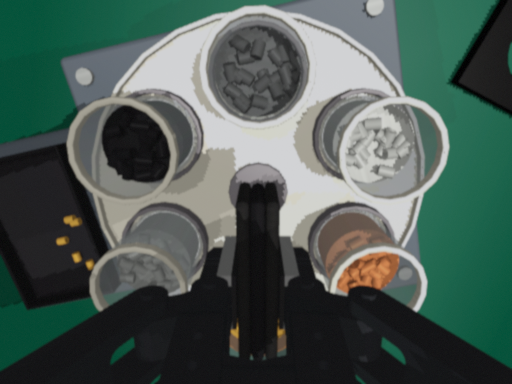

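It is gripped on both cheeks, with a width of 15.4 mm and about 7 N of side load, so the tool is about 0.4 mm off. I'll correct that while turning slowly clockwise.

```bash
python3 -m crank '[{"slide":[0,-0.04,0],"rotation":[0,0,0.02],"hand":1},{"slide":[0,-0.04,0],"rotation":[0,0,0.06],"hand":1},{"slide":[0,-0.04,0],"rotation":[0,0,0.11],"hand":1},{"slide":[0,-0.04,0],"rotation":[0,0,0.17],"hand":1},{"slide":[0,-0.04,0],"rotation":[0,0,0.23],"hand":1},{"slide":[0,-0.04,0],"rotation":[0,0,0.29],"hand":1},{"slide":[0,-0.04,0],"rotation":[0,0,0.35],"hand":1},{"slide":[0,-0.04,0],"rotation":[0,0,0.4],"hand":1},{"slide":[0,-0.04,0],"rotation":[0,0,0.44],"hand":1},{"slide":[0,-0.04,0],"rotation":[0,0,0.45],"hand":1}]' 40
python3 - <<'E'
from cell import status,cams
import cv2,numpy as np
s=status.read_state();R=s["eef_rot"];print(s["force"],R.T@s["force"],s["wrist_torque"],s["tcp_pos"],s["grip_width"],np.degrees(np.arctan2(R[1,0],R[0,0])))
cv2.imwrite("pics/wrist4.png",cams.read_camera("wrist")[:,:,::-1])
E
```

```text
t: 4.4
tcp_pos: [556.8, -41.5, 137.5]
eef_rot: [[0.763, 0.647, 0.0], [0.647, -0.763, -0.0], [0.0, 0.0, -1.0]]
force: [-0.3, -0.5, 2.8]
grip_width: 15.4
[-0.29873706 -0.51127921  2.76911108] [-0.55793047  0.19801908 -2.76913858] [-0.03958829  0.01912385  0.02215544] [556.81449062 -41.48427268 137.48709599] 15.435477735808764 40.286016766823536
```

View pics/wrist4.png

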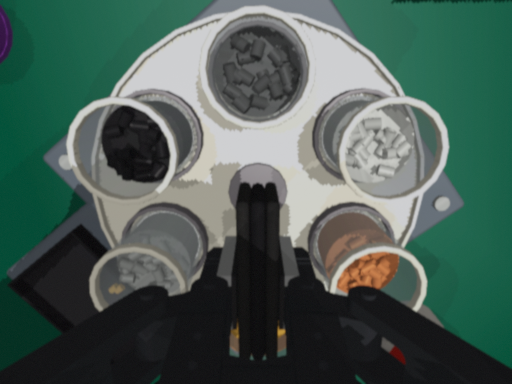

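The carousel turned with the tool (same jar layout, plate rotated) and the forces are near zero. There are 51.6° (0.90 rad) left, in two calls.

```bash
python3 -m crank '[{"slide":[0,0,0],"rotation":[0,0,0.02],"hand":1},{"slide":[0,0,0],"rotation":[0,0,0.06],"hand":1},{"slide":[0,0,0],"rotation":[0,0,0.11],"hand":1},{"slide":[0,0,0],"rotation":[0,0,0.17],"hand":1},{"slide":[0,0,0],"rotation":[0,0,0.23],"hand":1},{"slide":[0,0,0],"rotation":[0,0,0.29],"hand":1},{"slide":[0,0,0],"rotation":[0,0,0.35],"hand":1},{"slide":[0,0,0],"rotation":[0,0,0.4],"hand":1},{"slide":[0,0,0],"rotation":[0,0,0.44],"hand":1},{"slide":[0,0,0],"rotation":[0,0,0.45],"hand":1}]' 40
python3 -m crank '[{"slide":[0,0,0],"rotation":[0,0,0.02],"hand":1},{"slide":[0,0,0],"rotation":[0,0,0.06],"hand":1},{"slide":[0,0,0],"rotation":[0,0,0.11],"hand":1},{"slide":[0,0,0],"rotation":[0,0,0.17],"hand":1},{"slide":[0,0,0],"rotation":[0,0,0.23],"hand":1},{"slide":[0,0,0],"rotation":[0,0,0.29],"hand":1},{"slide":[0,0,0],"rotation":[0,0,0.35],"hand":1},{"slide":[0,0,0],"rotation":[0,0,0.4],"hand":1},{"slide":[0,0,0],"rotation":[0,0,0.44],"hand":1},{"slide":[0,0,0],"rotation":[0,0,0.45],"hand":1}]' 40
python3 - <<'E'
from cell import status,cams
import cv2,numpy as np
s=status.read_state();R=s["eef_rot"];print(s["force"],s["wrist_torque"],s["tcp_pos"],s["grip_width"],np.degrees(np.arctan2(R[1,0],R[0,0])))
np.savez("w5.npz",p=s["tcp_pos"],R=R)
for n in("wrist","side","scene"):
    im=cams.read_camera(n)[:,:,::-1]
    if n!="wrist": im=cv2.resize(im[100:300,130:370],None,fx=3,fy=2.9)
    cv2.imwrite(f"pics/{n}5.png",im)
E
```

```text
t: 5.45
tcp_pos: [556.9, -41.7, 137.5]
eef_rot: [[0.968, 0.251, 0.001], [0.251, -0.968, -0.001], [0.0, 0.001, -1.0]]
force: [1.8, -3.8, 2.7]
grip_width: 15.0
t: 6.45
tcp_pos: [556.9, -41.9, 137.5]
eef_rot: [[0.981, -0.195, 0.001], [-0.195, -0.981, -0.001], [0.001, 0.001, -1.0]]
force: [2.4, -7.2, 2.1]
grip_width: 15.4
[ 2.4021162  -7.24143197  2.0826617 ] [-1.00373898 -0.43753857 -0.00693372] [556.93313917 -41.90345924 137.48753812] 15.396490141032448 -11.263322476332457
```

View pics/wrist5.png

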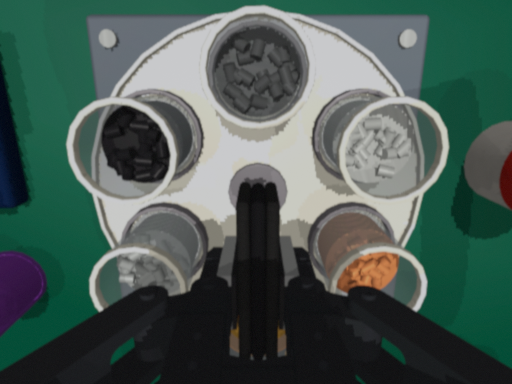

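View pics/side5.png

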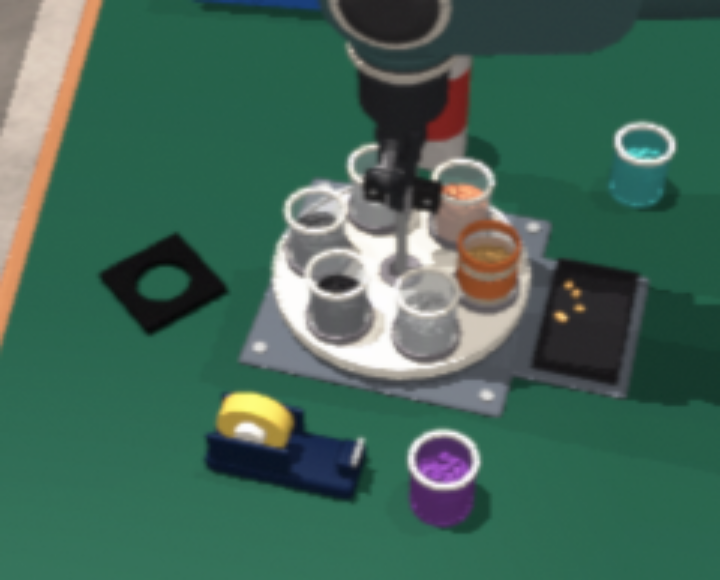

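View pics/scene5.png

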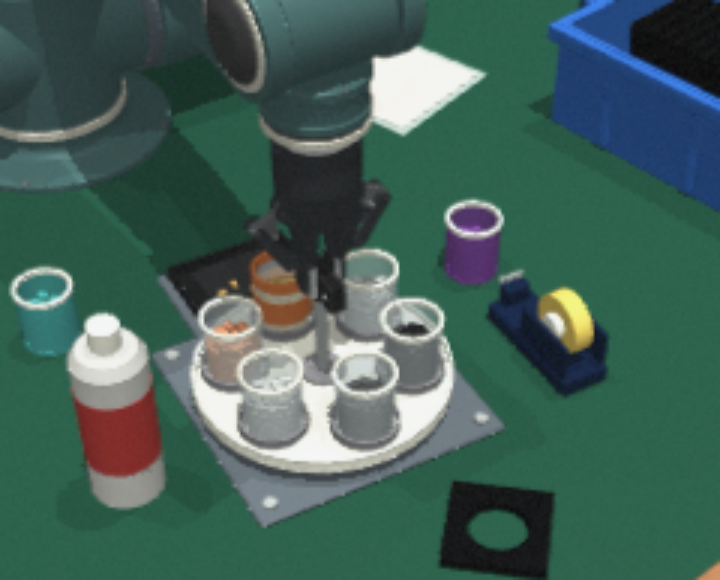

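The wrist view shows the plate's edge level and its screws at (108,38) and (408,38), symmetric about the bar at column 258. The side and scene views show the orange jar behind the tray, all jars upright and the bystanders unmoved. I'll do a numeric check and a settle.

```bash
python3 -m crank '[{"slide":[0,0.02,0],"rotation":[0,0,0],"hand":1},{"slide":[0,0.04,0],"rotation":[0,0,0],"hand":1},{"slide":[0,0.04,0],"rotation":[0,0,0],"hand":1},{"slide":[0,0.04,0],"rotation":[0,0,0],"hand":1},{"slide":[0,0.04,0],"rotation":[0,0,0],"hand":1},{"slide":[0,0.04,0],"rotation":[0,0,0],"hand":1},{"slide":[0,0.04,0],"rotation":[0,0,0],"hand":1},{"slide":[0,0.04,0],"rotation":[0,0,0],"hand":1},{"slide":[0,0.04,0],"rotation":[0,0,0],"hand":1},{"slide":[0,0.04,0],"rotation":[0,0,0],"hand":1}]' 40
python3 - <<'E'
from h import *
a=np.radians(168.7);c=np.array([556.5,-42]);print("goal",c+82*np.array([np.cos(a),np.sin(a)]))
o=(130+489/3,100+246/2.9)
print("side z102",atz(C["side"],o,102))
print("tri",tri([ray(C["side"],o),ray(C["scene"],(130+281/3,100+271/2.9))]))
w=np.load("w5.npz");i=cams.camera_info("wrist");W=wc(i["K"],i["mount"],w["p"],w["R"])
p,q=atz(W,(108,38),8),atz(W,(408,38),8);d=(q-p);print("back edge normal",np.degrees(np.arctan2(d[1],d[0]))%180+90,"deg; mid",(p+q)/2)
E
```

```text
t: 7.6
tcp_pos: [556.9, -41.9, 137.5]
eef_rot: [[0.981, -0.194, 0.001], [-0.194, -0.981, -0.0], [0.001, 0.0, -1.0]]
force: [4.0, -3.9, 1.4]
grip_width: 15.7
goal [476.089598   -25.93241617]
side z102 [473.9 -16.7 102. ]
tri (array([474. , -23.2,  93.7]), [0.6, 0.6])
back edge normal 168.79260102338532 deg; mid [663.1 -65.2   8. ]
```

```bash
python3 -c "
from cell import close_job,status
print(abs(status.read_state()['dq']).max(),status.read_state()['grip_width']);print(close_job())"
```

```text
0.001009412270229047 15.6837124182259
the job is handed in; nothing more can be done
None
```

The orange-banded jar now stands behind the catch tray, and I handed the job in at about 7.6 s with the gripper still holding the handle. I gripped it on both flat sides at 40 N commanded force and turned the carousel about 77.4° clockwise in three slow passes, at no more than about 0.6 rad/s.

**Last checks**
- **Alignment:** the tool and the handle point to 168.7°, and the stand's front measures 168.8°. The jar triangulated to (474, -23) mm against its place at (476, -26), about 3–4 mm off, within the 12 mm allowed.
- **Grip and stillness:** the jaws were 15.7 mm apart on the bar, with the fingertips about 28 mm down its sides. The arm was at rest and the wrist force was under 6 N.
- **Surroundings:** in the last pictures all six jars stood upright, and the spray can, tape dispenser and black plate looked unmoved.

**Disagreements:** the side camera alone, assuming the given 102 mm rim height, put the jar about 9 mm to one side of its place. That camera showed a similar 7 mm offset against the wrist camera at the start, so I trusted the two-view and stand measurements. The two-view rim heights also came out 6–9 mm below the stated 102 mm.

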